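# Fit the push knob on a shower valve and hold it pressed

## Task

Take the black knob from the counter, turn it so that its white line points the same way as the red mark on the shower valve (the D-shaped hole then matches the D-shaped spindle), and push it fully home on the spindle. Then push knob and spindle in against the spring as far as they go, and finish like that: still holding the knob and keeping it pressed in, do not let go. Leave the carton, the jar and the brass coupling where they are.

Things in the scene. Friction and masses are not known exactly. Their poses are not given: they have to be found in the camera images.
- knob: Loose black knob, hole down, 42 mm high. Origin: centre of its underside, z up. Skirt 44 mm across, 18 mm high; on it a finger bar 44 mm long (x), 13 wide (y), 24 high, to be gripped across its 13 mm. White line on the bar points to +x. Under it, on the axis, a blind D-shaped hole 14 mm deep: radius 8.2 mm, its flat 3.8 mm from the axis on the +x side. 60 g nominal.
- knob_pointer (a point): End of the white line: the top edge of the knob's bar at its +x end, 22 mm from the knob's axis and 42 mm above its underside. Axes as the knob's.
- valve: Chrome and brass shower valve on a blue plate (130 x 100 x 12 mm), fixed. Level tube along y, 136 mm long; upright round bonnet, 50 mm across, top 76 mm above the counter. Origin: on the counter under the bonnet's axis, z up. The brass spindle stands up from the bonnet's middle. A red mark on the bonnet's top and upper side lies on the +x side, the side of the spindle's flat.
- spindle_tip (a point): Centre of the spindle's top, 102 mm above the counter when not pressed; moves with the spindle. D-bar: radius 7 mm, flat 2.5 mm from the axis on the +x side, top 5 mm tapered in by 2 mm; does not turn. Axes as the valve's: x to flat and red mark, z up. A knob fully home sits with its hole's bottom on this tip, its underside 14 mm below it.
- spindle (a joint): How far the spindle is pushed down, m: 0 out, 0.008 fully in (hard stop). A spring pushes it back: about 3 N to start, 11 N at the stop. Fully pressed, a seated knob still clears the bonnet by 4 mm.
- carton: Loose brown carton with a pale band, 60 x 100 x 50 mm, a bystander. Origin: centre of its underside.
- jar: Loose jar with a green cap, 56 mm across, 60 mm high, a bystander. Origin: centre of its underside.
- coupling: Loose brass coupling ring, 44 mm across, 30 mm high, a bystander. Origin: centre of its underside.
There are look-alikes about, which are no part of the job. There is more than one size of the knob; the one meant has the size given above. Of the things like the valve, leave any that is green; of the rest the larger one is meant.

How it is judged (in metres and radians):
At the end, for the whole second after the job is handed in: Knob home on the spindle (within 3 mm of the hole's bottom and of the axis, 8 degrees of upright), white line towards the red mark (17 degrees); fingers still on the knob (over 3 N), spindle held in by over 5.5 of its 8 mm (z of knob in the frame of spindle_tip below -0.011 m and horizontal distance between knob and spindle_tip below 0.003 m and angle between the x axis of knob and the x axis of spindle_tip, either way round below 0.3 rad and x of knob_pointer in the frame of spindle_tip above 0.015 m and angle between knob's own z axis and vertical below 0.14 rad and value of joint spindle above 0.0055 m and contact force between the fingers and knob above 3 N); the arm keeps its last pose, push and grip.
It fails at once if a bystander (carton, jar or coupling) is pushed more than 30 mm or knocked over (distance of any of carton, jar, coupling from where it was at the start of the episode above 0.03 m or angle between any of carton, jar, coupling's own z axis and vertical above 0.6 rad).
It also fails if it takes over 35 s, if anything falls off the work surface, if the arm or the gripper's body presses on something with over 40 N, if the wrist force passes 120 N, or if a joint passes its speed limit or range.

## Robot

A 6-joint arm with a two-finger parallel gripper is mounted at the origin on the work surface. World frame = base frame: x ahead of the robot, y to its left, z up, the work surface at z = 0. Lengths are in mm, angles in rad, forces in N, time in s.
With the tool pointing down it reaches from about 400 to 925 mm from the base axis. Payload 3.4 kg.
Tool frame: the origin (TCP) lies between the finger pads; the fingertips stand 25 mm ahead of it and the grasp point (between the pads) lies 6 mm ahead of it; x points along the fingers, y is the direction in which the jaws open and shut, and the axes are right-handed (so a half turn about x gives the same grasp; the last joint's range is limited). The gripper opens to 85 mm and grips with 20 to 120 N. Pads are 22 mm wide; open, the fingers measure 114 mm over their backs; the gripper's body (76 mm by 85 mm) begins 54 mm behind the grasp point. The pads swing forward as they close: fully open they stand 13 mm farther back than shut.
Start: joints at [-1.391, 0.307, 1.506, -0, 1.328, -0.073], TCP at [144.349, -556.592, 256.305] pointing down, gripper open.
Joint ranges: [-3.12, 3.12], [-1.05, 2.28], [0.14, 2.33], [-1.42, 4.57], [0.1, 2.73], [-2.68, 2.68]. Speed limits (rad/s): [2.57, 2.57, 3.14, 3.14, 3.14, 3.14].

## Interface

Orientations are given as a unit quaternion [x, y, z, w].
In Python, from plant import manip, cams, workorder, search_frame, mark_of gives the robot as it stands.
- The arm moves only by the shell command python3 -m pendant 'ROWS' [OPENING]. ROWS is JSON, a list of rows, each a list of 4 numbers: the shift along the tool's x, y, z in mm, then the turn about the tool's x in rad. In form: [[dx, dy, dz, twist], ...]. A call has 1 to 8 rows; each row shifts and turns the pose as measured when the row begins, along the tool's axes as they then stand; what a row does not reach is not made up. A row lasts 1/8 s, in which the tool goes at most 62.5 mm and 10.7 degrees, less where a joint would pass 70% of its speed; a pose out of reach is approached as far as the arm can. A call with a gripper value outside its range is refused whole. OPENING is the closure, from -1 (fully open) to 1 (shut), so that 0 is half open, set as the call begins (- or left out, the last holds). The fingers move at their own pace and stop on an object; the grip force is fixed at half the most. Time passes only in rows, so rows that do not move let the fingers close. It gives the time, the measured TCP pose, the force and the opening at its end, in the units of the state.
- manip.sense(): the state, without advancing time (a new reading comes with each control period).
- cams.read_camera(name): name is "scene" or "top" or "wrist"; returns a dict with "color" (400x640x3 uint8, blue, green, red), "camera_matrix" (3x3 intrinsics, pixels), "R" (3x3) and "t" (3): a world point X has camera coordinates R X + t; the wrist camera has in their place "T_tool_cam" (4x4, takes a point from camera to tool coordinates, whose origin is the TCP and whose axes are the tool frame's). Camera axes: x right, y down, z forward; pixel columns grow to the right and rows downward; lengths in mm; the calibration is good to about 2 mm. A picture is of the moment at which its call begins: read the wrist's pose just before it. There is no depth.
- workorder.job_done(): hands the job in, once; it reports no verdict.
Trained networks look in a picture, given as the dict that the camera call returned (one of the last four; its "shot" number tells which), for a name from the list of things; names that differ only in an ending like _2 or _b are one class to them, and where a whole thing is asked for, a point or a joint stands for the part that bears it (a point fixed in the world has none). Each returns a list of dicts, best first, with "conf" (0 to 1); they miss things now and then, are a little off and sometimes report something else, mostly with a low value. They report only what shows in the picture. A call takes as long as a camera call. They do not tell look-alikes from the thing itself.
- search_frame(picture, thing): "centre" ([x, y, z] in mm, in world coordinates, good to about 4 mm: the middle of the surface that is visible of it).
- mark_of(picture, thing): "centre" ([x, y, z] in mm, in world coordinates, good to about 4 mm: a listed point, or the origin of a listed thing).
The state is a dict: "time_s": time; "joint_pos": joint angles; "qvel": joint speeds; "tau": joint torques, N m; "eef_pos": TCP position; "ee_rot": TCP orientation; "force": force on the tool from outside, world axes, zero at the start; "wrist_torque": the same for the moment, N m; "finger_gap": opening from 0.0 (shut) to 1.0 (fully open).
Only numpy, scipy, OpenCV 4.12 (cv2) and the standard library are available. Lean on these libraries where they do the work, as an engineer would, in place of code of your own. Each camera call takes 0.05 s, during which the arm holds its last target.

## Working session

There is one attempt and no reset: what is moved stays moved. The work goes in short steps, Python scripts to look and compute and a shell command to move; the robot and the scene stay as the last step left them, time stands still between calls to the robot, and variables do not carry over. Pictures are saved under pics/ and viewed, and the job is handed in when it is done.

```bash
ls; mkdir -p pics; cat > h.py <<'E'
import numpy as np, cv2
from scipy.spatial.transform import Rotation as Ro
from plant import manip, cams, workorder, search_frame, mark_of
def cam(n,save=None):
    s=manip.sense(); p=cams.read_camera(n)
    if 'T_tool_cam' in p:
        T=np.eye(4);T[:3,:3]=Ro.from_quat(s['ee_rot']).as_matrix();T[:3,3]=s['eef_pos']
        W=np.linalg.inv(T@np.array(p['T_tool_cam'])); R,t=W[:3,:3],W[:3,3]
    else: R,t=np.array(p['R']),np.array(p['t'])
    K=np.array(p['camera_matrix'])
    if save: cv2.imwrite('pics/'+save+'.png',p['color'])
    return p,K,R,t,s
def proj(X,K,R,t):
    c=K@(R@np.array(X,float)+t); return c[:2]/c[2]
def back(u,v,z,K,R,t):
    d=R.T@np.linalg.inv(K)@[u,v,1]; o=-R.T@t
    return o+d*(z-o[2])/d[2]
E
python3 - <<'E'
from h import *
np.set_printoptions(precision=1,suppress=True)
s=manip.sense(); print(s['time_s'],s['finger_gap'],Ro.from_quat(s['ee_rot']).as_matrix())
for n in ['scene','top','wrist']:
    p,K,R,t,s=cam(n,n+'0')
    print(n,-R.T@t)
    for o in ['knob','valve']:
        for f in (search_frame,mark_of):
            for d in f(p,o)[:5]: print(n,o,f.__name__,np.array(d['centre']),round(d['conf'],2))
print(manip.sense()['time_s'])
E
```

```text
pics
0.0 1.0036054530076073 [[-0.   0.3 -1. ]
 [ 0.  -1.  -0.3]
 [-1.  -0.  -0. ]]
scene [ 971.1 -361.5  958.5]
scene knob call [558.3  13.   24.8] 0.97
scene knob call [576.5 198.2  21.7] 0.87
scene knob call [551.7 100.7  25.4] 0.71
scene knob call [571.8 202.4   0.8] 0.95
scene knob call [551.7  18.8  -1.4] 0.81
scene knob call [541.9 106.7  -3. ] 0.68
scene valve call [ 596.8 -142.    19.7] 0.94
scene valve call [ 782.2 -228.1   11.1] 0.94
scene valve call [ 422.5 -152.2   26.5] 0.56
scene valve call [ 408.1 -146.4   -0.1] 0.96
scene valve call [ 766.1 -228.2   -0.8] 0.92
scene valve call [ 578.6 -136.    -1. ] 0.7
top [ 389.9   13.8 1441.7]
top knob call [565.9 204.7  24.7] 0.95
top knob call [552.5  14.7  22.9] 0.61
top knob call [548.3 108.9  16.5] 0.6
top knob call [551.6  13.8   0.9] 0.94
top knob call [567.9 205.2   2.3] 0.64
top knob call [548.3 107.8   2.4] 0.58
top valve call [ 575.8 -135.     9.3] 0.94
top valve call [ 760.3 -227.    19.7] 0.74
top valve call [ 406.3 -144.3    5.6] 0.58
top valve call [ 777.5 -228.3    4.7] 0.89
top valve call [ 582.3 -132.4   -3. ] 0.78
top valve call [ 405.  -147.5   -2.5] 0.72
wrist [ 225.1 -536.7  375.6]
0.75
```

View pics/scene0.png

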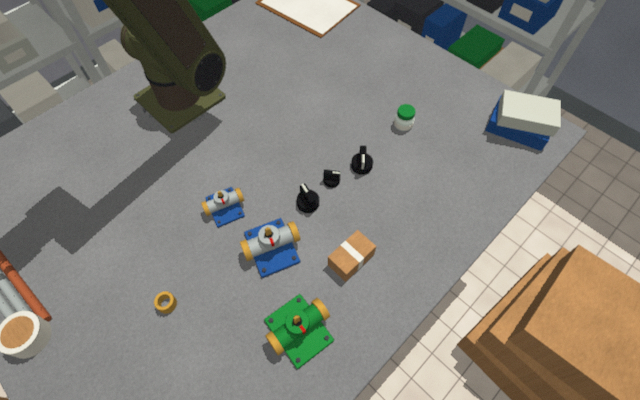

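View pics/top0.png

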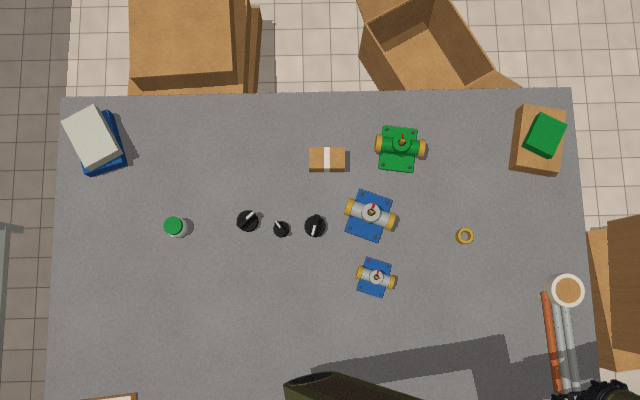

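```bash
python3 - <<'E'
import cv2
a=cv2.imread('pics/top0.png');b=cv2.imread('pics/scene0.png')
E
python3 - <<'E'
from h import *
# crops, 3 knobs and 3 valves from top+scene (saved pictures only), calibration from one read
out=[]
for n in ['top','scene']:
    p,K,R,t,s=cam(n); im=cv2.imread(f'pics/{n}0.png')
    np.savez('cal_'+n,K=K,R=R,t=t)
    row=[]
    for X in [(568,204,25),(552,14,25),(548,108,20),(578,-135,50),(772,-228,50),(406,-146,50)]:
        u,v=proj(X,K,R,t).astype(int); h=32 if n=='top' else 50
        c=cv2.copyMakeBorder(im,60,60,60,60,0)[v+60-h:v+60+h,u+60-h:u+60+h]
        row.append(cv2.resize(c,(260,260),interpolation=cv2.INTER_CUBIC))
    out=np.vstack([np.hstack(row[:3]),np.hstack(row[3:])]); cv2.imwrite(f'pics/crop_{n}.png',out)
E
```

```text
(no output)
```

View pics/crop_top.png

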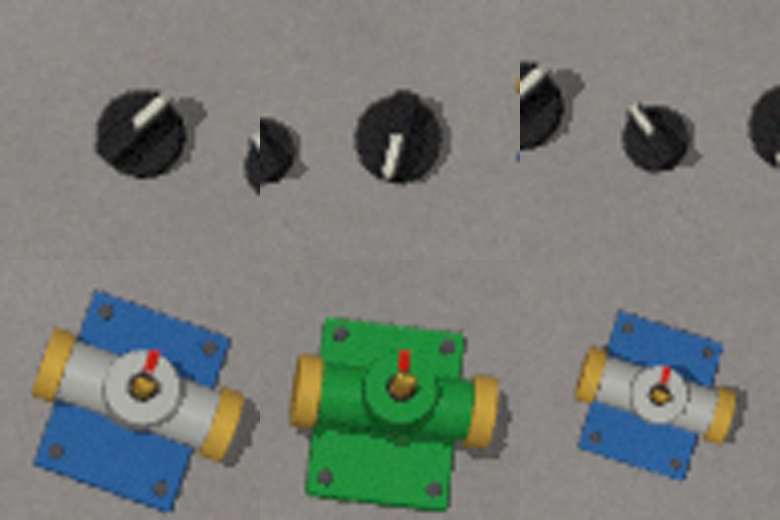

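View pics/crop_scene.png

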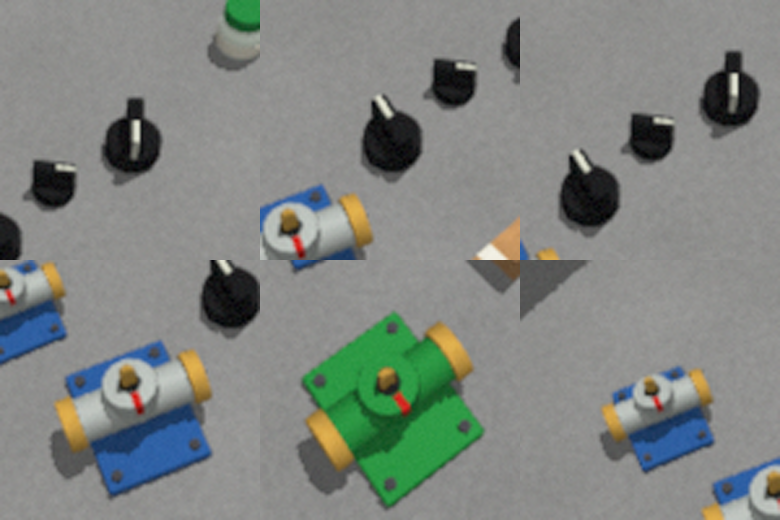

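Two of the three knobs are close in size (top crop, left and middle: at about (568,204) and (552,14)). The larger blue valve is at about (578,-135), and its red mark points towards +x and slightly -y. I'll measure the sizes and work out the wrist camera view.

```bash
python3 - <<'E'
from h import *
np.set_printoptions(precision=3,suppress=True)
s=manip.sense(); M=Ro.from_quat(s['ee_rot']).as_matrix();print(s['time_s'],M)
p=cams.read_camera('wrist'); print(np.array(p['T_tool_cam']),np.array(p['camera_matrix']))
im=cv2.imread('pics/top0.png'); c=np.load('cal_top.npz');K,R,t=c['K'],c['R'],c['t']
g=im.max(axis=2)
for X in [(568,204,20),(552,14,20),(548,108,18)]:
    u,v=proj(X,K,R,t).astype(int); w=g[v-20:v+20,u-20:u+20]
    m=(w<50).astype(np.uint8); n,l,st,ce=cv2.connectedComponentsWithStats(m)
    i=1+st[1:,4].argmax(); d=proj(np.array(X)+[0,44,0],K,R,t)-proj(X,K,R,t)
    print(X,st[i],ce[i]+[u-20,v-20],'44mm=',d, 'cen',back(*(ce[i]+[u-20,v-20]),18,K,R,t))
# target displacement in tool axes to (520,110,300)
print((np.array([470,100,256])-s['eef_pos'])@M)
E
```

```text
0.85 [[ 0.     0.251 -0.968]
 [-0.    -0.968 -0.251]
 [-1.     0.     0.   ]]
[[   0.001   -0.32     0.947 -119.3  ]
 [   1.      -0.      -0.001    0.991]
 [   0.001    0.947    0.32   -83.114]
 [   0.       0.       0.       1.   ]] [[329.956   0.    317.9  ]
 [  0.    329.956 206.298]
 [  0.      0.      1.   ]]
(568, 204, 20) [ 12  11  22  21 308] [247.12  221.656] 44mm= [-15.864   0.353] cen [565.808 199.672  18.   ]
(552, 14, 20) [ 12  10  21  22 305] [315.003 225.249] 44mm= [-15.851   0.355] cen [551.514  11.195  18.   ]
(548, 108, 18) [ 14  15  15  15 169] [281.414 229.385] 44mm= [-15.855   0.355] cen [542.071 104.65   18.   ]
[   0.287 -553.823 -480.083]
```

At the valve-plane scale (44 mm = 15.9 px), the middle small knob's 15 px skirt matches the specified 44 mm. The two large ones are about 60 mm. Target knob is therefore near (545,106), which the wrist camera will confirm.

```bash
python3 -m pendant '[[0,-43,-45,0],[0,-43,-45,0],[0,-43,-45,0],[0,-43,-45,0],[0,-43,-45,0],[0,-43,-45,0],[0,-43,-45,0],[0,-43,-45,0]]' -0.3
```

```text
time_s: 1.9
eef_pos: [410.2, -135.1, 256.7]
ee_rot: [0.704, 0.083, -0.7, 0.089]
force: [0.9, -1.0, -1.2]
finger_gap: 0.651
```

```bash
python3 -m pendant '[[0,-43,-42,-0.06],[0,-43,-42,-0.06],[0,-43,-42,-0.06],[0,-43,-40,-0.06],[0,-33,-35,-0.06],[0,0,0,0]]'; python3 - <<'E'
from h import *
np.set_printoptions(precision=3,suppress=True)
p,K,R,t,s=cam('wrist','w1'); M=Ro.from_quat(s['ee_rot']).as_matrix();print(s['time_s'],s['eef_pos'],M,s['joint_pos'])
np.savez('cal_w1',K=K,R=R,t=t)
for f in (search_frame,mark_of):
  for o in ('knob','knob_pointer'):
    if f is search_frame and o!='knob': continue
    for d in f(p,o)[:4]: print(o,np.array(d['centre']),round(d['conf'],2))
E
```

```text
time_s: 2.65
eef_pos: [531.6, 140.4, 257.0]
ee_rot: [0.684, 0.191, -0.675, 0.199]
force: [-0.6, -1.0, -0.3]
finger_gap: 0.652
2.65 [531.555 140.431 257.026] [[ 0.014  0.531 -0.847]
 [-0.008 -0.847 -0.531]
 [-1.     0.014 -0.008]] [ 0.188  0.265  1.566 -0.011  1.297  1.202]
knob [551.2 110.4  16.2] 0.73
knob [573.6 200.7  21.4] 0.69
knob [553.7  18.3  33.5] 0.56
knob [572.1 201.5  -4. ] 0.89
knob [544.8 107.5  -1.8] 0.72
knob [551.1  11.5  -1.1] 0.55
knob_pointer [587.  177.1  57.5] 0.92
knob_pointer [565.8 123.6  40.4] 0.89
knob_pointer [525.1  19.4  51.5] 0.78
```

View pics/w1.png

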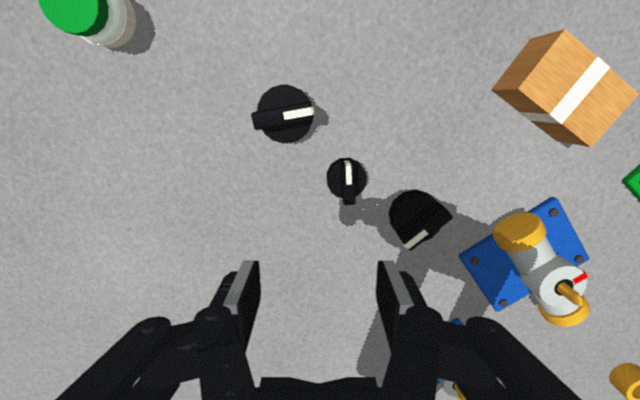

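The wrist picture shows the small knob at (347,180), with a skirt about 40 px across, which is 44 mm at this range. The large knobs are at (285,115) and (420,215). The small knob is the one to take. Next I fit its position and its line.

```bash
cat > fit.py <<'E'
from h import *
from scipy.optimize import minimize
def knobmask(x,y,yaw,K,R,t,shape,zb=0):
    # silhouette of knob: skirt + bar, as hulls
    m=np.zeros(shape,np.uint8); S=8
    a=np.linspace(0,2*np.pi,60); c,s=np.cos(yaw),np.sin(yaw)
    sk=[(x+22*np.cos(i),y+22*np.sin(i),zb+z) for i in a for z in (0,18)]
    bar=[(x+c*u-s*v,y+s*u+c*v,zb+z) for u in(-22,22) for v in(-6.5,6.5) for z in(18,42)]
    for P in (sk,bar):
        q=np.array([proj(X,K,R,t) for X in P])
        h=cv2.convexHull((q*S).astype(np.float32)).round().astype(np.int32)
        cv2.fillConvexPoly(m,h,255,cv2.LINE_AA,3)
    return m/255.
E
python3 - <<'E'
from fit import *
def crop(im,c,h=45,k=6): 
    u,v=np.round(c).astype(int); return cv2.resize(im[v-h:v+h,u-h:u+h],None,fx=k,fy=k,interpolation=cv2.INTER_CUBIC)
for nm in ['w1','scene0','top0']:
    c=np.load({'w1':'cal_w1.npz','scene0':'cal_scene.npz','top0':'cal_top.npz'}[nm]);K,R,t=c['K'],c['R'],c['t']
    im=cv2.imread(f'pics/{nm}.png'); cen=proj((546,107,20),K,R,t)
    u,v=cen.astype(int); h={'w1':35,'scene0':18,'top0':14}[nm]
    sub=im[v-h:v+h,u-h:u+h].astype(float)
    # foreground: black-ish or bright white; shadow medium ~ 60-90
    g=sub.max(2); fg=np.where(g<45,1.,np.where(g>165,1.,0.))
    K2=K.copy(); K2[0,2]-=u-h; K2[1,2]-=v-h
    # keep component nearest centre
    n,l,st,ce=cv2.connectedComponentsWithStats(fg.astype(np.uint8))
    i=min(range(1,n),key=lambda i:np.hypot(*(ce[i]-h))-st[i,4]/20); fg=(l==i).astype(float)
    # white line pixels
    wh=(g>150)&(l==i); vv,uu=np.nonzero(wh)
    W=np.array([back(a+u-h,b+v-h,42,K,R,t)[:2] for a,b in zip(uu,vv)])
    best=None
    for y0 in np.radians([0,20,40,60]):
        f=lambda q:((knobmask(*q,K2,R,t,fg.shape)-fg)**2).sum()
        r=minimize(f,[546,107,y0],method='Nelder-Mead',options=dict(initial_simplex=np.array([[546,107,y0],[552,107,y0],[546,113,y0],[546,107,y0+.3]])))
        if best is None or r.fun<best.fun: best=r
    print(nm,best.x[:2],np.degrees(best.x[2]),best.fun,fg.sum())
    if len(W): print('  white centroid rel',W.mean(0)-best.x[:2],'dir',np.degrees(np.arctan2(*(W.mean(0)-best.x[:2])[::-1])), np.degrees(np.arctan2(*np.linalg.eigh(np.cov(W.T))[1][::-1,1])))
E
```

```text
w1 [590.06210845  93.8959278 ] 22.261094957661378 1564.3436216839677 2049.0
  white centroid rel [-35.43802247  23.70411553] dir 146.22185757118245 158.15976102347162
scene0 [545.97996754 105.65136092] 43.421595863709655 80.93677816224529 219.0
  white centroid rel [10.34189316  8.78204755] dir 40.33698810404267 -145.8740085214124
top0 [544.82278253 106.80293567] 30.72465705586469 63.6880123029604 172.0
  white centroid rel [10.47303482  7.43529063] dir 35.37270004517635 -145.65538447995962
```

```bash
python3 - <<'E'
from fit import *
for nm in ['w1']:
    c=np.load('cal_w1.npz');K,R,t=c['K'],c['R'],c['t']
    im=cv2.imread(f'pics/{nm}.png'); u,v=347,181; h=28
    sub=im[v-h:v+h,u-h:u+h].astype(float); g=sub.max(2)
    fg=(g<55).astype(np.uint8); n,l,st,ce=cv2.connectedComponentsWithStats(fg); i=l[h+8,h+8] or 1+st[1:,4].argmax()
    m=(l==i).astype(np.uint8); fg=cv2.morphologyEx(m,cv2.MORPH_CLOSE,np.ones((9,9))).astype(float)
    hull=fg>0; wh=(g>150)&(fg>0)
    K2=K.copy(); K2[0,2]-=u-h; K2[1,2]-=v-h
    best=None
    for y0 in np.radians([10,30,50]):
        f=lambda q:((knobmask(*q,K2,R,t,fg.shape)-fg)**2).sum()
        r=minimize(f,[546,107,y0],method='Nelder-Mead',options=dict(initial_simplex=np.array([[546,107,y0],[552,107,y0],[546,113,y0],[546,107,y0+.3]])))
        if best is None or r.fun<best.fun: best=r
    print(best.x[:2],np.degrees(best.x[2]),best.fun,fg.sum())
    vv,uu=np.nonzero(wh); W=np.array([back(a+u-h,b+v-h,42,K,R,t)[:2] for a,b in zip(uu,vv)])
    print(len(W),W.mean(0)-best.x[:2],np.degrees(np.arctan2(*(W.mean(0)-best.x[:2])[::-1])),np.degrees(np.arctan2(*np.linalg.eigh(np.cov(W.T))[1][::-1,1])))
    o=np.hstack([sub.astype(np.uint8),cv2.cvtColor((fg*255).astype(np.uint8),8),cv2.cvtColor((knobmask(*best.x,K2,R,t,fg.shape)*255).astype(np.uint8),8)])
    cv2.imwrite('pics/fit1.png',cv2.resize(o,None,fx=4.5,fy=4.5))
E
```

```text
[545.87049967 106.20322445] 37.792592715739495 124.0245136485967 1358.0
124 [10.63878258  7.82738941] 36.343444649627095 -144.20828594541445
```

View pics/fit1.png

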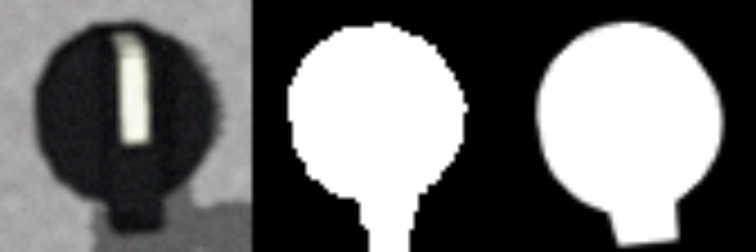

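The picture shows the knob with a clean circular skirt of the right size, white line upward at (132,90) in the crop. The estimates agree: knob at (545.9,106.2), yaw about 35.5°.

```bash
cat >> h.py <<'E'
def todo(x,y,z,yaw_deg):
    s=manip.sense(); M=Ro.from_quat(s['ee_rot']).as_matrix()
    d=(np.array([x,y,z])-s['eef_pos'])@M
    cur=np.degrees(np.arctan2(-M[1,2],-M[0,2]))
    tw=-(yaw_deg-cur+180)%360-0
    tw=-(((yaw_deg-cur)+180)%360-180)
    print('t',round(s['time_s'],2),'pos',np.round(s['eef_pos'],1),'yaw',round(cur,2),'d tool',np.round(d,1),'twist rad',round(np.radians(tw),3),'force',np.round(s['force'],1),'gap',round(s['finger_gap'],3),'tilt x',np.round(M[:,0],3))
E
python3 -c "
from h import *
todo(545.9,106.2,100,35.5)"
```

```text
t 2.85 pos [529.8 136.  257. ] yaw 31.74 d tool [157.5  31.5   2.9] twist rad -0.066 force [-0.9 -0.2  0.4] gap 0.649 tilt x [ 0.013 -0.01  -1.   ]
```

```bash
python3 -m pendant '[[50,12,1,-0.03],[50,12,1,-0.03],[45,8,1,0],[12,0,0,0],[0,0,0,0]]'; python3 - <<'E'
from h import *
p,K,R,t,s=cam('wrist','w2'); np.savez('cal_w2',K=K,R=R,t=t)
todo(545.9,106.2,46,35.5)
for X in [(545.9,106.2,42),(545.9+22*np.cos(.62),106.2+22*np.sin(.62),42),(545.9-22*np.cos(.62),106.2-22*np.sin(.62),42)]: print(proj(X,K,R,t))
E
```

```text
time_s: 3.48
eef_pos: [548.7, 98.3, 101.1]
ee_rot: [0.681, 0.205, -0.669, 0.216]
force: [-0.0, -0.1, 0.0]
finger_gap: 0.651
t 3.52 pos [549.   98.4 101.7] yaw 34.67 d tool [55.5 -9.3 -1.2] twist rad -0.014 force [ 0.5 -0.3 -0.6] gap 0.65 tilt x [ 0.021 -0.01  -1.   ]
[300.40943468 240.09731987]
[299.14796166 204.61671654]
[301.58564245 273.17972476]
```

View pics/w2.png

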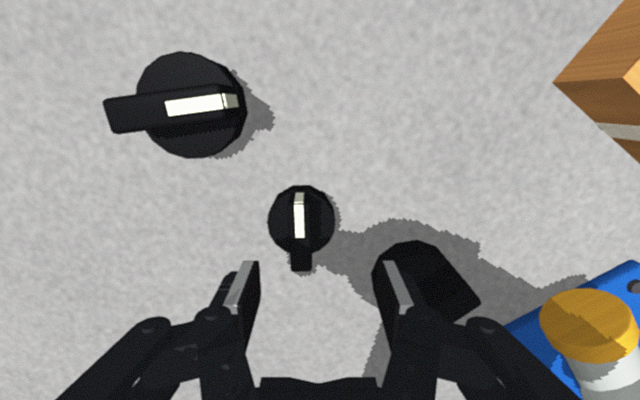

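Predicted bar ends (299,205) and (302,273) match the picture, where the bar runs from (300,203) to (301,270). The pose is good, so I descend.

```bash
python3 -m pendant '[[15,-9,-1,-0.014],[25,0,0,0],[8,0,0,0],[0,0,0,0]]'; python3 - <<'E'
from h import *
todo(545.9,106.2,46,35.5)
E
```

```text
time_s: 4.03
eef_pos: [548.6, 108.6, 56.7]
ee_rot: [0.683, 0.21, -0.664, 0.222]
force: [0.8, 0.0, 0.3]
finger_gap: 0.648
t 4.03 pos [548.6 108.6  56.7] yaw 35.63 d tool [10.7  0.1  3.9] twist rad 0.002 force [0.8 0.  0.3] gap 0.648 tilt x [ 0.031 -0.008 -0.999]
```

```bash
python3 -m pendant '[[10,0,4,0],[0,0,0,0]]'; python3 - <<'E'
from h import *
todo(545.9,106.2,46,35.5); print(manip.sense()['qvel'].round(3) if hasattr(manip.sense()['qvel'],'round') else manip.sense()['qvel'])
E
```

```text
time_s: 4.28
eef_pos: [546.1, 106.6, 47.2]
ee_rot: [0.683, 0.21, -0.663, 0.223]
force: [-0.7, -0.0, 0.6]
finger_gap: 0.651
t 4.28 pos [546.1 106.6  47.2] yaw 35.67 d tool [1.2 0.1 0.4] twist rad 0.003 force [-0.7 -0.   0.6] gap 0.651 tilt x [ 0.033 -0.008 -0.999]
[ 0.003 -0.018 -0.026  0.002 -0.004  0.   ]
```

```bash
python3 -m pendant '[[1,0,0,0],[0,0,0,0],[0,0,0,0],[0,0,0,0],[0,0,0,0],[0,0,0,0]]' 1; python3 - <<'E'
from h import *
todo(545.9,106.2,46,35.5)
E
```

```text
time_s: 5.03
eef_pos: [546.9, 106.6, 47.3]
ee_rot: [0.684, 0.21, -0.662, 0.222]
force: [0.2, -0.4, 1.1]
finger_gap: 0.136
t 5.03 pos [546.9 106.6  47.3] yaw 35.64 d tool [ 1.2 -0.3  1. ] twist rad 0.002 force [ 0.2 -0.4  1.1] gap 0.136 tilt x [ 0.035 -0.007 -0.999]
```

```bash
python3 -m pendant '[[-20,0,0,0],[-45,0,0,0],[-50,0,0,0],[-30,0,0,0],[0,0,0,0]]'; python3 - <<'E'
from h import *
np.set_printoptions(precision=2,suppress=True)
todo(555,-20,195,-17)
p,K,R,t,s=cam('wrist','w3'); np.savez('cal_w3',K=K,R=R,t=t)
for f in (mark_of,):
  for o in ('spindle_tip','valve','knob'):
    for d in f(p,o)[:4]: print(o,np.array(d['centre']),round(d['conf'],2))
for n in ('top','scene'):
  p,K,R,t,s=cam(n,n+'3'); np.savez('cal_'+n,K=K,R=R,t=t)
  for o in ('spindle_tip',):
    for d in mark_of(p,o)[:4]: print(n,o,np.array(d['centre']),round(d['conf'],2))
c=[]
for n in ('top','scene'):
    q=np.load('cal_'+n+'.npz'); im=cv2.imread(f'pics/{n}0.png'); u,v=proj((578,-135,95),q['K'],q['R'],q['t']).astype(int); print(n,u,v)
    h=18 if n=='top' else 24
    c.append(cv2.resize(im[v-h:v+h,u-h:u+h],(390,390),interpolation=cv2.INTER_NEAREST))
cv2.imwrite('pics/vcrop.png',np.hstack(c))
E
```

```text
time_s: 5.65
eef_pos: [541.1, 107.3, 194.5]
ee_rot: [0.683, 0.21, -0.663, 0.222]
force: [0.4, 1.2, -0.8]
finger_gap: 0.135
t 5.65 pos [541.1 107.3 194.5] yaw 35.64 d tool [  1.  111.5  62.9] twist rad 0.919 force [ 0.4  1.2 -0.8] gap 0.135 tilt x [ 0.03 -0.01 -1.  ]
spindle_tip [ 577.5 -138.4  102.6] 0.79
valve [ 581.2 -139.9   -2.3] 0.97
valve [736.1 -23.9  -2.9] 0.73
valve [ 406.9 -146.5   -4.7] 0.5
knob [573.5 201.9  -3.8] 0.96
knob [550.2   9.7   2.6] 0.75
knob [543.  105.8 144.8] 0.62
knob [740.1 -21.7  -0.9] 0.29
top spindle_tip [ 776.7 -226.4  102.8] 0.46
top spindle_tip [ 578.3 -134.3  100.2] 0.37
scene spindle_tip [ 515.8 -400.2   -2.9] 0.65
scene spindle_tip [ 771.9 -230.2   97. ] 0.63
scene spindle_tip [ 409.9 -148.6   75.8] 0.61
scene spindle_tip [ 581.4 -137.1  100.1] 0.46
top 370 210
scene 267 228
```

View pics/w3.png

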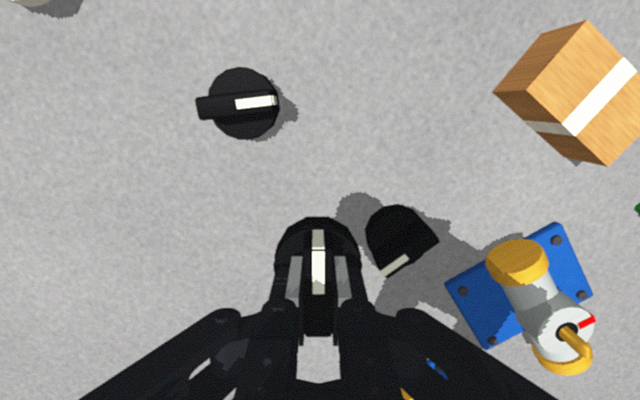

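View pics/vcrop.png

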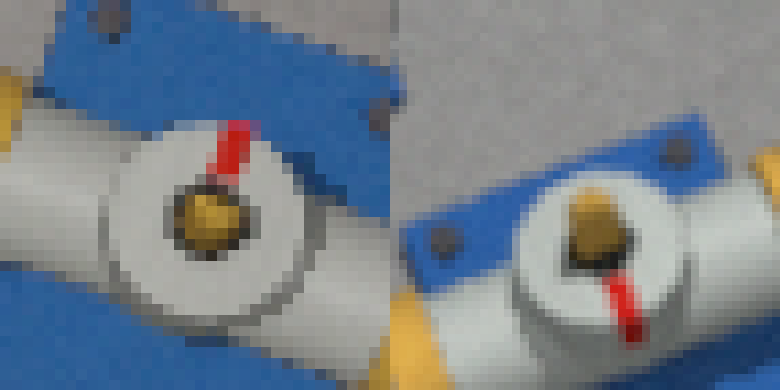

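The knob is held, with its white line at (318,230–295), away from the camera centre as planned. Now moving beside the valve and turning to about -17°.

```bash
python3 -m pendant '[[0,46,19,0],[0,46,19,0],[0,46,19,0],[0,0,0,0.18],[0,0,0,0.18],[0,0,0,0.18],[0,0,0,0.18],[0,0,0,0.18]]'; python3 - <<'E'
from h import *
todo(575,-40,195,-17)
E
```

```text
time_s: 7.05
eef_pos: [573.1, -43.2, 186.0]
ee_rot: [0.704, -0.11, -0.694, -0.106]
force: [0.3, -0.2, -0.4]
finger_gap: 0.137
t 7.05 pos [573.1 -43.2 186. ] yaw -17.52 d tool [-9.  -3.6 -1. ] twist rad -0.009 force [ 0.3 -0.2 -0.4] gap 0.137 tilt x [ 0.014 -0.008 -1.   ]
```

```bash
python3 -m pendant '[[-6,0,0,0],[0,0,0,0]]'; python3 - <<'E'
from h import *
np.set_printoptions(precision=2,suppress=True)
todo(575,-40,195,-17)
p,K,R,t,s=cam('wrist','w4'); np.savez('cal_w4',K=K,R=R,t=t,pos=s['eef_pos'],q=s['ee_rot'])
for o in ('spindle_tip','valve','knob','knob_pointer'):
    for d in mark_of(p,o)[:3]: print(o,np.array(d['centre']),round(d['conf'],2))
E
```

```text
time_s: 7.3
eef_pos: [572.8, -43.2, 191.2]
ee_rot: [0.704, -0.108, -0.695, -0.104]
force: [0.0, -0.3, -1.4]
finger_gap: 0.136
t 7.3 pos [572.8 -43.2 191.2] yaw -17.24 d tool [-3.8 -3.7 -1.2] twist rad -0.004 force [ 0.  -0.3 -1.4] gap 0.136 tilt x [ 0.01 -0.01 -1.  ]
spindle_tip [ 578.6 -141.4  100.8] 0.95
spindle_tip [ 412.  -147.7   72.8] 0.78
valve [ 579.8 -139.8   -5.4] 0.91
valve [ 408.2 -146.1    0.1] 0.77
knob [552.1   8.1   2.7] 0.92
knob [568.8 198.4  -2.1] 0.81
knob [573.8 -43.9 141.3] 0.74
knob_pointer [527.3  18.4  55.4] 0.97
knob_pointer [594.3 -47.5 186.1] 0.65
knob_pointer [591.1 182.   57.6] 0.59
```

View pics/w4.png

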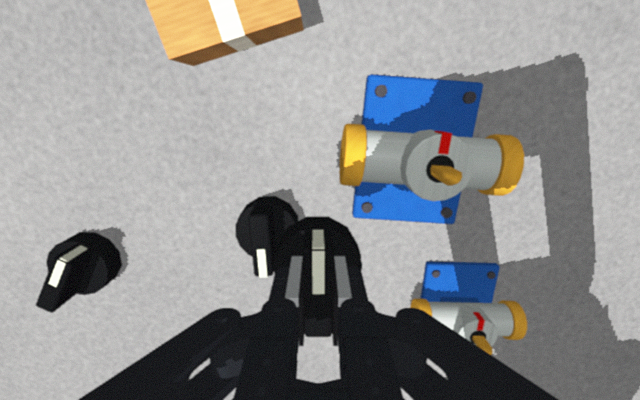

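```bash
python3 - <<'E'
from h import *
np.set_printoptions(precision=2,suppress=True)
q=np.load('cal_w4.npz');K,R,t=q['K'],q['R'],q['t']
im=cv2.imread('pics/w4.png'); x0,y0=350,65
c=cv2.resize(im[y0:y0+165,x0:x0+185],None,fx=4,fy=4,interpolation=cv2.INTER_CUBIC)
def dr(X,yaw,col):
    y=np.radians(yaw); ex=np.array([np.cos(y),np.sin(y),0]); ey=np.array([-np.sin(y),np.cos(y),0]); o=np.array([X[0],X[1],0.])
    f=lambda a,b,z: tuple(int(w) for w in ((proj(o+a*ex+b*ey+[0,0,z],K,R,t)-[x0,y0]+.5)*4))
    cir=lambda r,z:[f(r*np.cos(a),r*np.sin(a),z) for a in np.linspace(0,6.28,60)]
    L=[cir(25,76),cir(7,76),cir(5,102),[f(7,0,76),f(25,0,76)]]
    L.append([f(a,b,12) for a,b in((65,50),(-65,50),(-65,-50),(65,-50),(65,50))]) 
    L.append([f(a,b,12) for a,b in((50,65),(-50,65),(-50,-65),(50,-65),(50,65))]) if 0 else None
    for l in L:
        if l: cv2.polylines(c,[np.array(l)],False,col,1,cv2.LINE_AA)
dr((579.5,-138),-17,(255,255,0))
cv2.imwrite('pics/v4.png',c)
# red pixels
for n,cal in (('w4','w4'),('top0','top'),('scene0','scene')):
    q=np.load(f'cal_{cal}.npz');K,R,t=q['K'],q['R'],q['t']; I=cv2.imread(f'pics/{n}.png').astype(int)
    m=(I[:,:,2]>120)&(I[:,:,1]<80)&(I[:,:,0]<80); a=proj((580,-138,76),K,R,t)
    vv,uu=np.nonzero(m); k=np.hypot(uu-a[0],vv-a[1])<45; k&=np.hypot(uu-a[0],vv-a[1])<(45 if n=='w4' else 14)
    W=np.array([back(u,v,76,K,R,t)[:2] for u,v in zip(uu[k],vv[k])])
    print(n,len(W),W.mean(0), 'dir from axis',np.degrees(np.arctan2(*(W.mean(0)-[579.5,-138])[::-1])),'pca',np.degrees(np.arctan2(*np.linalg.eigh(np.cov(W.T))[1][::-1,1])))
E
```

```text
w4 210 [ 596.67 -145.19] dir from axis -22.730168111310245 pca 161.69945514675115
top0 11 [ 595.34 -145.52] dir from axis -25.38630160949285 pca 162.539207841329
scene0 14 [ 597.19 -144.75] dir from axis -20.88297489662405 pca 162.36814955234502
```

View pics/v4.png

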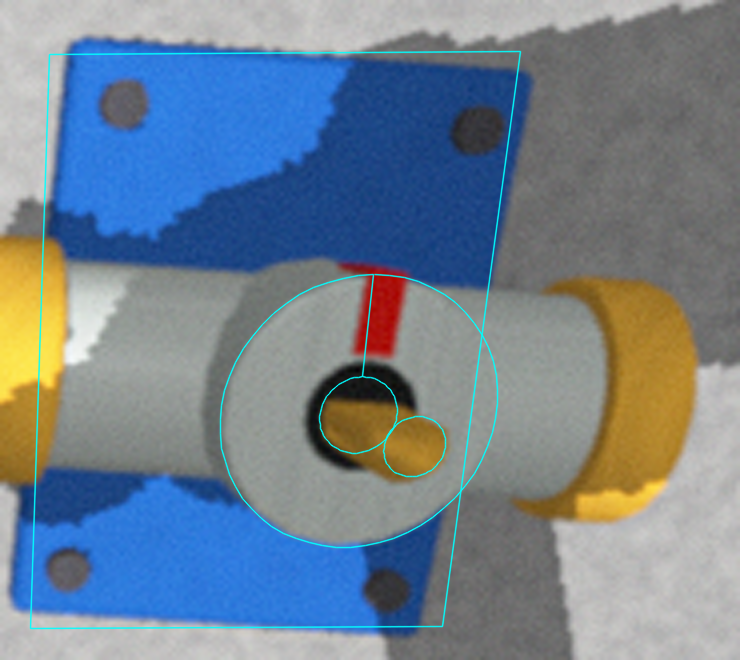

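```bash
python3 - <<'E'
from h import *
from scipy.optimize import least_squares
q=np.load('cal_w4.npz');K,R,t=q['K'],q['R'],q['t']
obs=np.array([(68,40),(530,70),(415,632),(10,608)])/4-.5+[350,65]
def corners(p):
    y=p[2];ex=np.array([np.cos(y),np.sin(y),0]);ey=np.array([-np.sin(y),np.cos(y),0])
    return np.array([proj([p[0],p[1],12]+a*ex+b*ey,K,R,t) for a,b in((65,50),(65,-50),(-65,-50),(-65,50))])
r=least_squares(lambda p:(corners(p)-obs).ravel(),[579.5,-138,-.3])
print(r.x[:2],np.degrees(r.x[2]),r.fun.round(1))
E
```

```text
[ 580.35227159 -136.929757  ] -20.901348377239888 [-0.6 -1.2  0.7 -0.7  0.5  1.3 -0.6  1.3]
```

```bash
python3 - <<'E'
from h import *
np.set_printoptions(precision=2,suppress=True)
# axis & red from all views
def px(n,c,k,off): return np.array(c)/k-.5+off
q=np.load('cal_w4.npz');K,R,t=q['K'],q['R'],q['t']
f=lambda c:back(*(np.array(c)/4-.5+[350,65]),76,K,R,t)[:2]
a,b=f((374,355)),f((388,272)); print('red w4',a,b,'dir',np.degrees(np.arctan2(*(b-a)[::-1])))
print('tip w4',back(*(np.array((416,447))/4-.5+[350,65]),102,K,R,t)[:2])
T=np.load('cal_top.npz'); k=390/36; o=[370-18,210-18]
g=lambda c,z:back(*(np.array(c)/k-.5+o),z,T['K'],T['R'],T['t'])[:2]
print('top disk',g((205,220),76),'red end',g((240,122),76),'red in',g((225,183),76))
S=np.load('cal_scene.npz'); k2=390/48; o2=[267-24,228-24]
g2=lambda c,z:back(*(np.array(c)/k2-.5+o2),z,S['K'],S['R'],S['t'])[:2]
print('scene disk',g2((603-390,253),76),'red',g2((615-390,280),76),g2((628-390,322),76))
# knob overlay
im=cv2.imread('pics/w4.png'); M=Ro.from_quat(q['q']).as_matrix(); P=q['pos']
x0,y0=250,200
c=cv2.resize(im[y0:y0+150,x0:x0+140],None,fx=5,fy=4 and 5,interpolation=cv2.INTER_CUBIC)[:600]
for off,col in ((1.0,(255,255,0)),):
    def w(x,y,z): return tuple(int(v) for v in (proj(P+M@np.array([x,y,z]),K,R,t)-[x0,y0]+.5)*5)
    zb=47.3
    L=[[w(zb-42,s*6.5,e+off) for s,e in((1,22),(1,-22),(-1,-22),(-1,22),(1,22))],
       [w(zb-18,22*np.cos(u),22*np.sin(u)+off) for u in np.linspace(0,6.28,60)],[w(zb,22*np.cos(u),22*np.sin(u)+off) for u in np.linspace(0,6.28,60)]]
    for l in L: cv2.polylines(c,[np.array(l)],False,col,1,cv2.LINE_AA)
cv2.imwrite('pics/k4.png',c)
E
```

```text
red w4 [ 589.46 -142.72] [ 603.11 -147.76] dir -20.280837572736075
tip w4 [ 579.46 -138.17]
top disk [ 577.8  -137.92] red end [ 602.12 -147.54] red in [ 586.93 -143.23]
scene disk [ 581.98 -138.42] red [ 590.71 -141.66] [ 603.02 -147.76]
```

View pics/k4.png

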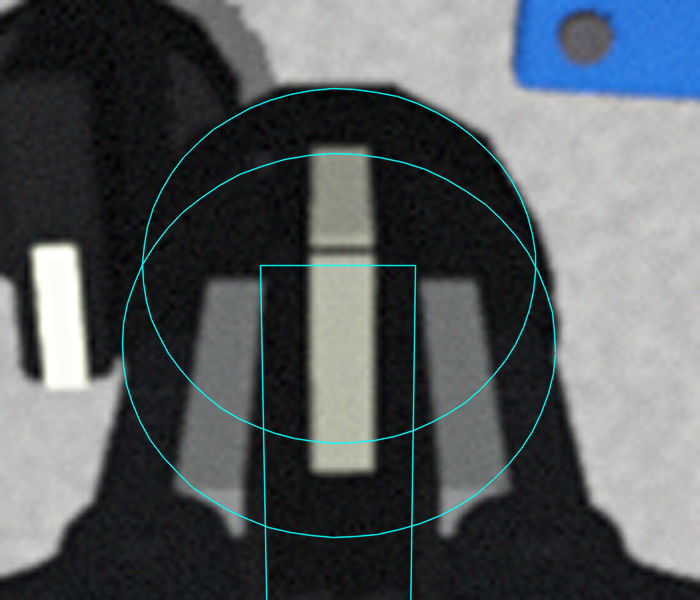

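Checks so far:
- **Valve axis:** the three views agree on about (579.6,-138.1).
- **Mark:** the red mark points at about -21°.
- **Held knob:** within about 1 mm of the expected place in the hand.

Moving over the spindle.

```bash
cat >> h.py <<'E'
def over(z,ax=(579.6,-138.1),yaw=-21.,off=(47.3,.3,1.0)):
    s=manip.sense(); M=Ro.from_quat(s['ee_rot']).as_matrix()
    cur=np.degrees(np.arctan2(-M[1,2],-M[0,2]))
    M2=Ro.from_euler('z',yaw-cur,degrees=True).as_matrix()@M
    o=M2@np.array(off); print('underside now',np.round(np.array(s['eef_pos'])+M@np.array(off),1))
    todo(ax[0]-o[0],ax[1]-o[1],z,yaw)
E
python3 -c "
from h import *
over(191)"
```

```text
underside now [571.8 -43.4 143.6]
t 7.55 pos [572.3 -43.1 190.9] yaw -17.37 d tool [  0.7  88.1 -35.8] twist rad 0.063 force [ 0.7 -0.  -0.4] gap 0.135 tilt x [ 0.011 -0.007 -1.   ]
```

```bash
python3 -m pendant '[[0,44,-18,0],[0,44,-18,0],[0,0,0,0.063],[0,0,0,0],[0,0,0,0]]'; python3 - <<'E'
from h import *
over(165)
E
```

```text
time_s: 8.18
eef_pos: [581.1, -139.8, 191.6]
ee_rot: [0.7, -0.129, -0.691, -0.125]
force: [1.1, -0.1, -0.8]
finger_gap: 0.142
underside now [ 580.6 -140.1  144.3]
t 8.18 pos [ 581.1 -139.8  191.6] yaw -20.7 d tool [26.5 -1.5  2. ] twist rad 0.005 force [ 1.1 -0.1 -0.8] gap 0.142 tilt x [ 0.012 -0.007 -1.   ]
```

```bash
python3 -m pendant '[[15,-1,1.5,0],[15,0,0,0],[4,0,0,0],[0,0,0,0]]'; python3 - <<'E'
from h import *
np.set_printoptions(precision=2,suppress=True)
over(155)
ims=[]
for n in ('scene','top'):
    p,K,R,t,s=cam(n,n+'5'); np.savez('cal_'+n,K=K,R=R,t=t)
    u,v=proj((579.6,-138.1,110),K,R,t).astype(int); h=32
    ims.append(cv2.resize(p['color'][v-h:v+h,u-h:u+h],(390,390),interpolation=cv2.INTER_CUBIC))
    for d in mark_of(p,'knob')[:4]: print(n,np.array(d['centre']),round(d['conf'],2))
cv2.imwrite('pics/c5.png',np.hstack(ims))
cam('wrist','w5')
E
```

```text
time_s: 8.68
eef_pos: [579.5, -136.4, 154.1]
ee_rot: [0.699, -0.127, -0.692, -0.124]
force: [-0.4, 0.1, -1.0]
finger_gap: 0.134
underside now [ 578.8 -136.7  106.8]
t 8.68 pos [ 579.5 -136.4  154.1] yaw -20.47 d tool [-0.9  1.1 -1.2] twist rad 0.009 force [-0.4  0.1 -1. ] gap 0.134 tilt x [ 0.01 -0.01 -1.  ]
scene [570.9 202.1  -2.3] 0.83
scene [550.5  17.8   2. ] 0.66
scene [ 585.  -136.2   -3.7] 0.59
scene [ 576.7 -139.2  107. ] 0.56
top [549.7  12.7  -1.2] 0.78
top [567.4 205.7   3. ] 0.68
top [ 582.  -136.7   -2.1] 0.64
top [ 583.1 -136.9  110.7] 0.54
```

View pics/c5.png

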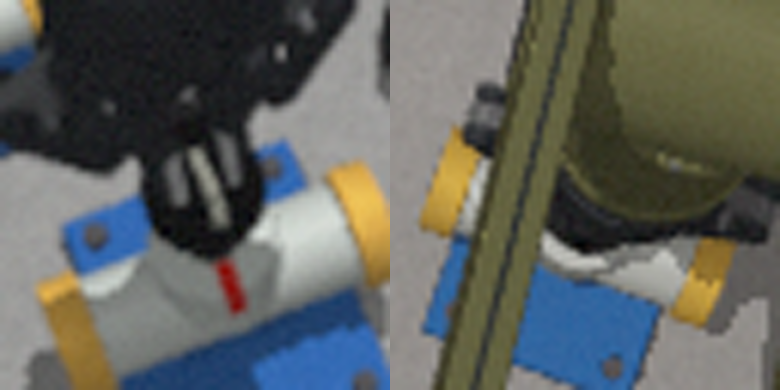

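View pics/w5.png

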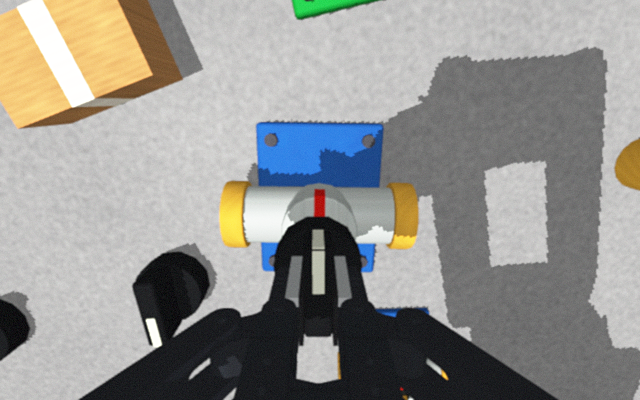

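Wrist view: the white line at (318,240–295) lines up with the red mark at (319,205). A shift of about 1 mm along tool +y is still needed, as the numbers also say. Correcting and descending in steps while watching the force.

```bash
python3 -m pendant '[[0,1.1,-1.2,0.009],[4,0,0,0],[4,0,0,0],[0,0,0,0]]'; python3 - <<'E'
from h import *
over(135.3)
E
```

```text
time_s: 9.43
eef_pos: [581.5, -138.9, 147.7]
ee_rot: [0.7, -0.131, -0.69, -0.127]
force: [0.0, 0.4, 0.1]
finger_gap: 0.136
underside now [ 581.1 -139.1  100.4]
t 9.43 pos [ 581.5 -138.9  147.7] yaw -21.06 d tool [12.4 -0.5  2. ] twist rad -0.001 force [0.  0.4 0.1] gap 0.136 tilt x [ 0.013 -0.008 -1.   ]
```

```bash
python3 -m pendant '[[1,-0.4,1.5,0],[3,0,0,0],[3,0,0,0],[0,0,0,0]]'; python3 - <<'E'
from h import *
over(135.3)
E
```

```text
time_s: 9.93
eef_pos: [580.0, -137.8, 140.0]
ee_rot: [0.7, -0.131, -0.69, -0.127]
force: [-0.2, -0.9, -0.6]
finger_gap: 0.137
underside now [ 579.5 -138.1   92.7]
t 9.93 pos [ 580.  -137.8  140. ] yaw -21.06 d tool [ 4.7 -0.   0. ] twist rad -0.001 force [-0.2 -0.9 -0.6] gap 0.137 tilt x [ 0.013 -0.007 -1.   ]
```

The underside is at 92.7 mm with no reaction force, so the spindle is about 9 mm into the hole. I continue down to the seat and into the spring.

```bash
python3 -m pendant '[[3,0,0,0],[3,0,0,0],[2,0,0,0],[0,0,0,0]]'; python3 - <<'E'
from h import *
over(127.3)
E
```

```text
time_s: 10.42
eef_pos: [580.2, -137.9, 132.6]
ee_rot: [0.7, -0.131, -0.69, -0.127]
force: [-1.3, 0.7, 3.8]
finger_gap: 0.138
underside now [ 579.8 -138.2   85.3]
t 10.43 pos [ 580.2 -137.9  132.6] yaw -21.06 d tool [ 5.3 -0.   0.3] twist rad -0.001 force [-1.3  0.7  3.8] gap 0.138 tilt x [ 0.013 -0.008 -1.   ]
```

```bash
python3 -m pendant '[[3,0,0,0],[3,0,0,0],[0,0,0,0]]'; python3 -c "
from h import *
over(127.3)"
```

```text
time_s: 10.8
eef_pos: [580.2, -137.9, 128.6]
ee_rot: [0.701, -0.131, -0.69, -0.127]
force: [-3.0, 1.4, 8.5]
finger_gap: 0.135
underside now [ 579.9 -138.2   81.3]
t 10.8 pos [ 580.2 -137.9  128.6] yaw -21.05 d tool [1.3 0.  0.3] twist rad -0.001 force [-3.   1.4  8.5] gap 0.135 tilt x [ 0.014 -0.008 -1.   ]
```

```bash
python3 -m pendant '[[2.5,0,0.5,0],[2.5,0,0,0],[0,0,0,0]]'; python3 -c "
from h import *
over(127.3)"
```

```text
time_s: 11.18
eef_pos: [580.2, -137.9, 127.9]
ee_rot: [0.702, -0.131, -0.689, -0.127]
force: [-3.6, 1.7, 8.2]
finger_gap: 0.141
underside now [ 579.9 -138.2   80.5]
t 11.18 pos [ 580.2 -137.9  127.9] yaw -21.05 d tool [0.5 0.  0.4] twist rad -0.001 force [-3.6  1.7  8.2] gap 0.141 tilt x [ 0.017 -0.009 -1.   ]
```

```bash
python3 -m pendant '[[4,0,0.5,0],[4,0,0,0]]'; python3 -c "
from h import *
over(127.3)"
```

```text
time_s: 11.42
eef_pos: [580.4, -137.9, 126.3]
ee_rot: [0.703, -0.131, -0.687, -0.127]
force: [-10.6, 4.1, 34.7]
finger_gap: 0.139
underside now [ 580.4 -138.3   79. ]
t 11.43 pos [ 580.4 -137.9  126.3] yaw -21.03 d tool [-1.   0.1  0.8] twist rad -0.001 force [-10.6   4.1  34.7] gap 0.139 tilt x [ 0.021 -0.01  -1.   ]
```

The force of 34.7 N is far above the 11 N spring, so the hard stop is reached. I ease the push a little, keep it steady, and check with the cameras.

```bash
python3 -m pendant '[[1.5,0,1,0],[2,0,0.5,0]]'; python3 - <<'E'
from h import *
np.set_printoptions(precision=2,suppress=True)
over(127.3)
ims=[]
for n in ('scene',):
    p,K,R,t,s=cam(n,n+'6')
    for d in mark_of(p,'knob')[:5]: print(n,np.array(d['centre']),round(d['conf'],2))
    for d in mark_of(p,'knob_pointer')[:5]: print(n,np.array(d['centre']),round(d['conf'],2))
    u,v=proj((579.6,-138.1,110),K,R,t).astype(int); h=32
    ims.append(cv2.resize(p['color'][v-h:v+h,u-h:u+h],(390,390),interpolation=cv2.INTER_CUBIC))
p,K,R,t,s=cam('wrist','w6'); ims.append(cv2.resize(p['color'][150:345,220:415],(390,390),interpolation=cv2.INTER_CUBIC))
cv2.imwrite('pics/c6.png',np.hstack(ims)); over(127.3)
E
```

```text
time_s: 11.68
eef_pos: [579.8, -137.7, 126.9]
ee_rot: [0.705, -0.132, -0.685, -0.126]
force: [-2.8, 1.4, 9.1]
finger_gap: 0.135
underside now [ 580.  -138.2   79.6]
t 11.68 pos [ 579.8 -137.7  126.9] yaw -21.03 d tool [-0.4  0.   0.4] twist rad -0.0 force [-2.8  1.4  9.1] gap 0.135 tilt x [ 0.03 -0.01 -1.  ]
scene [552.5  16.9   1.1] 0.9
scene [569.4 204.   -1.9] 0.76
scene [ 576.  -140.3   82.5] 0.63
scene [526.2  25.5  53.3] 0.76
scene [591.6 185.   52.9] 0.73
scene [ 599.3 -149.   128.3] 0.62
scene [557.4 399.4  -2.3] 0.38
underside now [ 580.  -138.2   79.5]
t 11.88 pos [ 579.9 -137.7  126.8] yaw -21.03 d tool [-0.5  0.   0.4] twist rad -0.0 force [-3.9  1.2  9.8] gap 0.139 tilt x [ 0.03 -0.01 -1.  ]
```

View pics/c6.png

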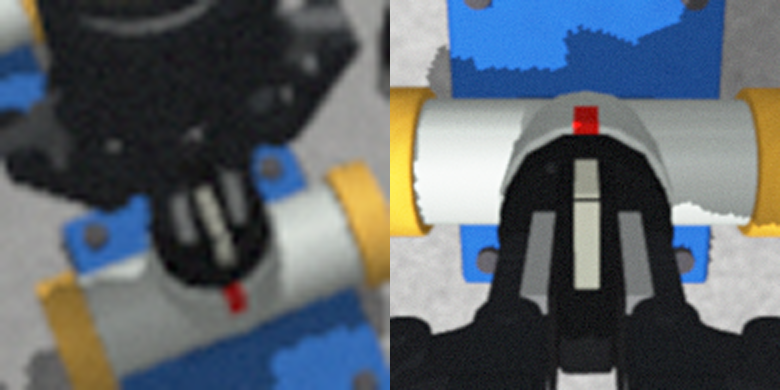

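```bash
python3 -m pendant '[[3,0,0,0]]'; python3 - <<'E'
from h import *
over(127.3)
for i in range(4): cams.read_camera('scene')
over(127.3); s=manip.sense(); print(s['wrist_torque'],s['qvel'])
E
```

```text
time_s: 12.0
eef_pos: [580.1, -137.8, 126.5]
ee_rot: [0.705, -0.132, -0.685, -0.126]
force: [-7.8, 3.7, 25.4]
finger_gap: 0.134
underside now [ 580.3 -138.3   79.2]
t 12.0 pos [ 580.1 -137.8  126.5] yaw -21.02 d tool [-0.8  0.   0.8] twist rad -0.0 force [-7.8  3.7 25.4] gap 0.134 tilt x [ 0.027 -0.013 -1.   ]
underside now [ 580.2 -138.3   79.3]
t 12.2 pos [ 580.  -137.8  126.6] yaw -21.02 d tool [-0.7  0.1  0.6] twist rad -0.0 force [-5.6  2.2 20.5] gap 0.139 tilt x [ 0.027 -0.013 -1.   ]
[0.3277054  1.10908887 0.01744948] [ 0.00013939  0.00123338 -0.00104638  0.00041419 -0.00083736 -0.00147745]
```

The push holds steady at about 20 N. That is well above the 11 N spring, and the tool moved only about 0.2 mm for 10 N more, so it is on the hard stop. The white line and red mark are collinear in the wrist view (both at column 587 of the crop). Handing in.

```bash
python3 - <<'E'
from h import *
print(workorder.job_done())
over(127.3)
E
```

```text
the job is handed in; nothing more can be done
None
the job is handed in; nothing more can be done
```

I took the 44 mm knob (the smallest of the three), turned it to the red mark on the larger blue valve, and pushed it home on the spindle. I then pressed knob and spindle in to the hard stop and handed the job in at about 12.2 s, still gripping and pressing. No verdict was reported.

My last checks, just before handing in:
- **Push:** a steady force of about 20 N, against at most 11 N from the spring. The tool moved only about 0.2 mm for the last 10 N, so I take it to be on the hard stop. It peaked at about 35 N in z (36–37 N total wrist force) on the way in.
- **Depth:** the knob's underside came out at about 79.3 mm, against 80 mm expected when fully pressed. The scene camera's network said 82.5 mm, which is within its error of about 4 mm.
- **Direction:** the white line and red mark are in line in the wrist picture. The tool's yaw was -21.0°, and my estimates for the mark ranged from -20° to -23°.
- **Position:** the knob's axis computes to within about 0.7 mm of my estimate of the spindle axis. The scene network put it about 4 mm off, again within its error.
- **Tilt:** the tool leaned about 1.7°, and the knob, allowing for its lean in the grip, should be nearly upright.
- **Grip:** the fingers stayed stopped on the bar, at an opening of about 0.14.

A sideways force of about 6 N remained. I did not measure the bystanders again at the end, but the tool's path kept clear of them.

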